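# Close up the chip separator of the vacuum line

## Robot

A 6-joint arm with a two-finger parallel gripper is mounted at the origin on a cart in front of the work surface, level with it; the furniture and walls round the work are solid. World frame = base frame: x ahead of the robot, y to its left, z up, the work surface at z = 0. Lengths are in mm, angles in rad, forces in N, time in s.
With the tool pointing down it reaches from about 400 to 925 mm from the base axis. Payload 12.5 kg.
Tool frame: the origin (TCP) lies on the centre line of the jaws, within the pads' length; the fingertips stand 19 mm ahead of it and the grasp point (between the pads) is the TCP; z points along the fingers, y is the line along which they close (so a half turn about z gives the same grasp; the last joint's range is limited). The gripper opens to 95 mm and grips with 3 to 60 N. Pads are 20 mm wide; open, the fingers measure 119 mm over their backs; the gripper's body (75 mm by 180 mm) begins 59 mm behind the grasp point.
Start: joints at [1.077, 0.491, 1.559, -0, 1.092, -0.106], TCP at [236.33, 578.613, 233.661] pointing down, gripper open.
Joint ranges: [-3.1, 3.1], [-0.84, 2.19], [0.05, 2.79], [-1.13, 4.28], [0.06, 2.93], [-2.69, 2.69]. Speed limits (rad/s): [2.22, 2.22, 2.79, 3.14, 3.14, 3.14].

## Interface

Orientations are given as [roll, pitch, yaw] about the fixed x, y, z axes, in that order (R = Rz(yaw) Ry(pitch) Rx(roll)).
In Python, from cell import state, read_camera, job_done gives the robot as it stands.
- The arm moves only by the tool arm_command, never from a script. Its argument "deltas" is a list of rows, each an object of numbers: "dx", "dy", "dz": the shift along the world's x, y, z in m; "yaw": the turn about the world's z in degrees. In form: [{"dx": .., "dy": .., "dz": .., "yaw": ..}, ...]. A call has 1 to 20 rows; each row shifts and turns the commanded pose from where the row before left it; what a row does not reach is not made up. A row lasts 1/10 s, in which the tool goes at most 50 mm and 8.59 degrees, less where a joint would pass 70% of its speed; a pose out of reach is approached as far as the arm can. A call with a gripper value outside its range is refused whole. "gripper" is the finger opening in m, from 0 to 0.0951, set as the call begins (left out, the last holds). The fingers move at their own pace and stop on an object; the grip force is fixed at half the most. Time passes only in rows, so rows that do not move let the fingers close. It gives the time, the measured TCP pose, the force, the opening and the grip force at its end, in the units of the state.
- state(): the state, without advancing time (a new reading comes with each control period).
- read_camera(name): name is "scene" or "side" or "wrist"; returns a dict with "color" (400x640x3 uint8, red, green, blue), "range_z" (400x640 float32, mm along the optical axis (not along the pixel's ray), 0 where there is no reading), "fx", "fy", "cx", "cy" (pixels), "extrinsics" (4x4, takes a point from camera to world coordinates). Camera axes: x right, y up, looking along -z (the intrinsics and any distortion apply to the point x, -y, -z); pixel columns grow to the right and rows downward; lengths in mm; the calibration is good to about 2 mm. A picture is of the moment at which its call begins.
- job_done(): hands the job in; it is judged then, once.
The state is a dict: "t": time; "joints": joint angles; "qvel": joint speeds; "tau": joint torques, N m; "eef_pos": TCP position; "tcp_rot": TCP orientation; "ft_force": force on the tool from outside, world axes, zero at the start; "moment": the same for the moment, N m; "opening": opening from 0.0 (shut) to 1.0 (fully open); "grip_force": force on a finger pad.
Only numpy, scipy, OpenCV 4.12 (cv2) and the standard library are available. Lean on these libraries where they do the work, as an engineer would, in place of code of your own. Each camera call takes 0.05 s, during which the arm holds its last target. There are 200 camera calls.

## Task

The chip separator has been emptied: close it up again. Slide the aluminium chip tray into the bay under it, feeling for the guide rails inside, until its front plate lies flat against the separator's face, and push the loose aluminium sleeve over the spigot on top until it sits fully down on the shoulder. Let go of both and leave the other things on the bed where they are.

Things in the scene. Friction and masses are not known exactly. Their poses are not given: they have to be found in the camera images.
- separator: Grey painted steel box fixed on the bed, 114 mm deep, 190 wide, 142 high. Origin: at bed level, in the plane of the front face, in the middle of the mouth; x into the bay, y left (seen from the front), z up. The mouth, at bed level without sill, is 144 mm wide (y -72 to +72) and 41 mm high; the bay behind keeps that width to x 108 mm. A chip lip juts out 14 mm above the mouth at z 50 to 53 mm.
- channel_entry (a point): Nominal middle of the guide channel's entry, 31 mm inside the mouth, at bed level, in the dark under the box. Two steel rails 30 mm high, 108 mm apart, run along separator x. The pair is bolted through slots and sits anywhere up to 12 mm left or right of this point: find it by touch. Left rail: inner face at y +54 mm plus that offset, from x 31 to 100 mm.
- catch_place (a point): Nominal place of a sprung catch in the short right rail (inner face at y -54 mm plus the same hidden offset, from x 52 to 100 mm, entry slightly splayed), so a tray nose 31 to 50 mm inside can be moved left until its side touches the longer left rail. The catch, 78 mm in, presses left with 3 to 6 N and drops into a notch when the tray is home; sliding past it takes up to 10 N.
- lid_edge (a point): Middle of the lower front edge of the lid: the lid stands out 40 mm in front of the face, z 128 to 142 mm, over the place where the tray's pull ends up. An upright gripper meets it when the tray's nose is about 60 mm in; from there it must hold or push the pull leaning back, about 30 to 40 degrees from vertical, fingers pointing forward (into the bay) and down. Axes as the separator's.
- chip_tray: Loose open aluminium tray, 0.2 to 0.4 kg. Origin: level with its underside, mid-width, on the back face of its front plate; x to the nose, z up. Box: x 0 to 100 mm, 104 wide, 35 high, nose corners chamfered 8 mm. Front plate: x -4 to 0, 172 wide, z 1 to 43 mm. Home: plate's back face on the separator's face, so the origins' x agree, axes parallel, y = the rails' hidden offset (2 mm play).
- tray_pull (a point): Grasp point on the tray's black upright pull: a block 14 mm thick (along the tray's y), 46 mm long (tray x -52 to -6) and 28 mm high (z 11 to 39 mm), at tray x -38, y 0, z 27 mm. Axes as the tray's.
- sleeve: Loose plain aluminium tube standing upright, 54 mm outside, 43.6 mm bore, 80 mm long, open at both ends, with a narrow bead 59 mm wide round it 74 to 78 mm up, 0.1 to 0.2 kg. Origin: centre of its lower end; z up along its axis.
- spigot_shoulder (a point): Centre of the shoulder at the foot of the spigot on the separator's lid (separator x 55, y -30, z 146 mm). The spigot is an upright stub 40 mm in diameter that rises 32 mm above the shoulder, its top 6 mm tapered. With the sleeve fully down its origin coincides with this point.
- stop_pin_0: Bystander: stepped steel stop pin, 30 mm wide, 63 mm high, standing right of the separator. Leave it alone.
- stop_pin_1: Bystander: the other stop pin, alike. Leave it alone.
- pod_pad_0: Bystander: black rubber pad 66 x 118 x 17 mm lying behind the control box at the right. Leave it alone.
- vac_plug_0: Bystander: small black rubber plug with a knob, 35 mm wide, 37 mm high, left of the tray. Leave it alone.
- offcut_0: Bystander: wooden offcut 45 x 110 x 22 mm lying in front of the control box at the right. Leave it alone.
There are look-alikes about, which are no part of the job. There is more than one size of the sleeve; the one meant has the size given above.

How it is judged:
By the outcome, as a careful person would: the job done as asked, in the order asked, and still so for the second after the job is handed in, with the robot touching nothing.
It also fails if it takes over 72 s, if anything falls off the work surface, if the arm or the gripper's body presses on something with over 40 N, if the wrist force passes 120 N, or if a joint passes its speed limit or range.

## Working session

There is one attempt and no reset: what is moved stays moved. The work goes in short steps, Python scripts to look and compute and a tool call to move; the robot and the scene stay as the last step left them, time stands still between calls to the robot, and variables do not carry over. Pictures are saved under pics/ and viewed, at most 10 in all, crops included, and the job is handed in when it is done.

Besides the shell and the picture viewer there is one more tool, called after "Emit:" by a JSON object that holds its "name" and its "arguments", one argument or row to a line. arm_command: Moves the arm, as the interface text tells. Its arguments: {"type":"object","properties":{"deltas":{"type":"array"},"gripper":{"type":"number"}},"required":["deltas"]}

```bash
mkdir -p pics
cat > h.py <<'E'
import numpy as np, cv2
from cell import state, read_camera, job_done
def pts(c):
    z=c["range_z"].astype(float); v,u=np.mgrid[:400,:640]
    P=np.stack([(u-c["cx"])/c["fx"]*z,-(v-c["cy"])/c["fy"]*z,-z,np.ones_like(z)],-1)@c["extrinsics"].T
    P=P[...,:3]; P[z<=0]=np.nan; return P
def save(c,n): cv2.imwrite(f"pics/{n}.png",c["color"][...,::-1])
E
python3 - <<'E'
from h import *
for n in ("scene","side"):
    c=read_camera(n); save(c,n+"0"); np.save(n+"0.npy",pts(c))
    print(n,c["extrinsics"].round(2).tolist(),c["fx"])
E
```

```text
scene [[-0.98, 0.12, -0.14, 302.96], [-0.18, -0.68, 0.71, 1029.23], [-0.01, 0.72, 0.69, 1147.58], [0.0, 0.0, 0.0, 1.0]] 481.6081667989558
side [[0.34, 0.75, -0.57, -179.02], [-0.94, 0.26, -0.22, -273.06], [-0.01, 0.61, 0.79, 1069.06], [0.0, 0.0, 0.0, 1.0]] 392.5521676258425
```

View pics/scene0.png

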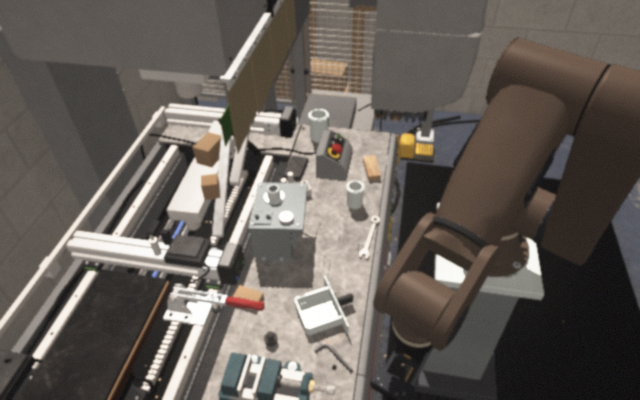

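View pics/side0.png

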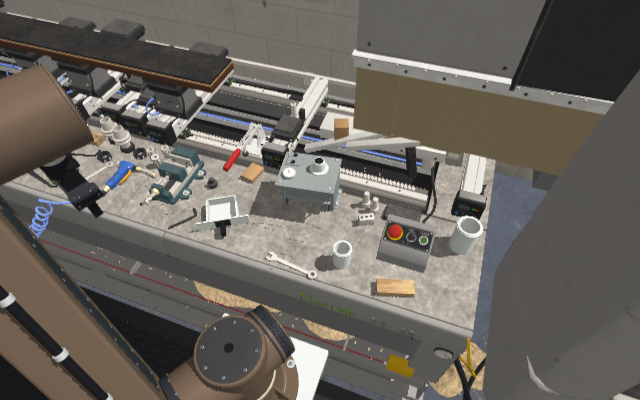

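Run:
```python
from h import *
A=np.load("side0.npy");B=np.load("scene0.npy")
def rect(P,sl,z0,z1):
    q=P[sl].reshape(-1,3); q=q[(q[:,2]>z0)&(q[:,2]<z1)]
    r=cv2.minAreaRect(q[:,:2].astype(np.float32)); print(len(q),np.round(r[0],1),np.round(r[1],1),round(r[2],1),q[:,2].mean().round(1), cv2.boxPoints(r).round(0).tolist())
print("lid");rect(A,np.s_[145:215,265:345],136,148);rect(B,np.s_[175:265,245:310],136,148)
print("spigot top");rect(A,np.s_[145:215,265:345],170,190);rect(B,np.s_[175:265,245:310],170,190)
print("sleeve top");rect(A,np.s_[235:272,328:356],68,90);rect(B,np.s_[178:210,343:368],68,90)
print("big");rect(A,np.s_[212:258,445:487],80,140)
print("tray top");rect(A,np.s_[190:245,195:255],29,50);rect(B,np.s_[275:345,290:358],29,50)
im=cv2.imread("pics/side0.png");cv2.imwrite("pics/c1.png",cv2.resize(im[140:280,180:440],None,fx=3,fy=3,interpolation=2))
```

```text
lid
1773 [622.9  75.6] [157.4 189.8] 8.0 140.6 [[532.0, 159.0], [558.0, -29.0], [714.0, -7.0], [688.0, 181.0]]
1991 [623.5  76.3] [155.2 198. ] 8.1 143.3 [[533.0, 163.0], [561.0, -33.0], [714.0, -11.0], [686.0, 185.0]]
spigot top
89 [644.6  49.8] [34.6 36.2] 47.2 175.4 [[620.0, 49.0], [646.0, 25.0], [670.0, 50.0], [643.0, 75.0]]
115 [645.2  50.6] [38.  37.6] 87.9 178.1 [[626.0, 32.0], [663.0, 31.0], [665.0, 69.0], [627.0, 70.0]]
sleeve top
143 [ 419.5 -107.6] [54.5 53.6] 18.8 76.3 [[385.0, -91.0], [402.0, -142.0], [454.0, -124.0], [437.0, -73.0]]
141 [ 420.3 -104. ] [55.4 55.1] 67.9 77.9 [[384.0, -119.0], [435.0, -140.0], [456.0, -89.0], [405.0, -68.0]]
big
385 [ 605.3 -444.4] [76.8 76.2] 59.4 97.6 [[553.0, -458.0], [619.0, -497.0], [658.0, -431.0], [592.0, -392.0]]
tray top
336 [445.9 311.4] [155.3 158.2] 10.2 35.2 [[356.0, 376.0], [383.0, 220.0], [536.0, 247.0], [508.0, 403.0]]
558 [448.2 313.9] [153.7 165.9] 0.0 37.1 [[371.0, 397.0], [371.0, 231.0], [525.0, 231.0], [525.0, 397.0]]
```

View pics/c1.png

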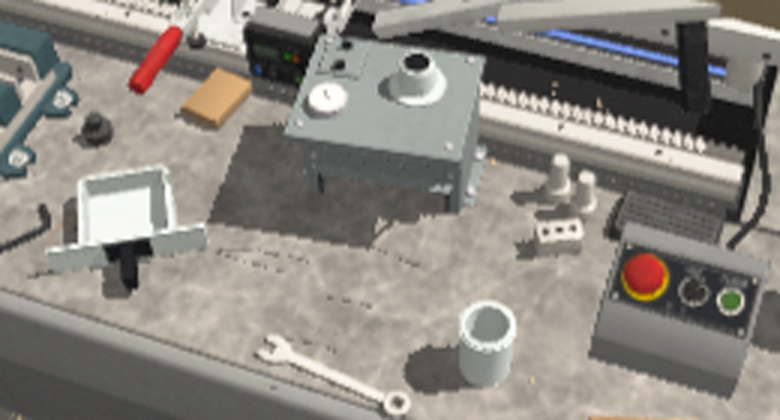

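Run:
```python
from h import *
A=np.load("side0.npy");B=np.load("scene0.npy")
print(A[255,268],A[274,313],state()["tcp_rot"],state()["ft_force"])
for n,P,sl in(("side",A,np.s_[185:245,190:255]),("scene",B,np.s_[270:345,290:358])):
    C=cv2.imread(f"pics/{n}0.png").max(2)[sl].ravel(); q=P[sl].reshape(-1,3)
    for lab,m in(("plate",(q[:,2]>37.5)&(q[:,2]<50)&(C>80)),("pull",(q[:,2]>30)&(q[:,2]<48)&(C<60)),("box",(q[:,2]>5)&(q[:,2]<50)&(C>90))):
        if m.sum()<5: print(n,lab,m.sum());continue
        r=cv2.minAreaRect(q[m,:2].astype(np.float32)); print(n,lab,m.sum(),np.round(r[0],1),np.round(r[1],1),round(r[2],1),q[m,2].mean().round(1),cv2.boxPoints(r).round(0).tolist())
```

```text
[365.44402712 118.76766384  -0.65254752] [350.19714996 -39.44753777  -0.50688146] [-3.14064145e+00 -9.71893739e-05  2.75375409e+00] [ 0.2806881  -0.16913054  0.29814546]
side plate 74 [421.3 308.2] [ 25.9 168.4] 33.5 40.2 [[364.0, 371.0], [457.0, 231.0], [479.0, 245.0], [386.0, 386.0]]
side pull 82 [393.9 290.1] [46.5 46. ] 29.8 35.8 [[362.0, 298.0], [385.0, 259.0], [425.0, 282.0], [403.0, 322.0]]
side box 610 [444.5 355.5] [158.  248.7] 6.3 24.2 [[352.0, 470.0], [380.0, 223.0], [537.0, 241.0], [509.0, 488.0]]
scene plate 213 [433.6 330.3] [152.9 159.2] 55.0 41.6 [[325.0, 313.0], [455.0, 222.0], [543.0, 347.0], [412.0, 439.0]]
scene pull 26 [390.9 296.1] [32.   5.6] 35.2 36.2 [[376.0, 289.0], [379.0, 285.0], [406.0, 303.0], [402.0, 308.0]]
scene box 1385 [450.6 304.1] [182.  239.4] 12.9 21.0 [[335.0, 400.0], [389.0, 167.0], [566.0, 208.0], [513.0, 441.0]]
```

Emit:
{"name": "arm_command", "arguments": {
  "deltas": [
    {"dx":0.0155,"dy":-0.0287,"dz":-0.003,"yaw":5.6},
    {"dx":0.0155,"dy":-0.0287,"dz":-0.003,"yaw":5.6},
    {"dx":0.0155,"dy":-0.0287,"dz":-0.003,"yaw":5.6},
    {"dx":0.0155,"dy":-0.0287,"dz":-0.003,"yaw":5.6},
    {"dx":0.0155,"dy":-0.0287,"dz":-0.003,"yaw":5.6},
    {"dx":0.0155,"dy":-0.0287,"dz":-0.003,"yaw":5.6},
    {"dx":0.0155,"dy":-0.0287,"dz":-0.003,"yaw":5.6},
    {"dx":0.0155,"dy":-0.0287,"dz":-0.003,"yaw":5.6},
    {"dx":0.0155,"dy":-0.0287,"dz":-0.003,"yaw":5.6},
    {"dx":0.0155,"dy":-0.0287,"dz":-0.003,"yaw":5.6},
    {"dx":0},
    {"dx":0}
  ]
}}

```text
$.deltas[10]: bad value
```

Run:
```python
from h import *
c=read_camera("wrist"); save(c,"w1"); np.save("w1.npy",pts(c)); print(c["extrinsics"].round(2).tolist(),c["fx"],state()["tcp_rot"],state()["eef_pos"])
```

```text
[[0.38, -0.9, -0.23, 171.2], [0.93, 0.37, 0.1, 604.93], [-0.0, -0.25, 0.97, 384.82], [0.0, 0.0, 0.0, 1.0]] 276.3958065548465 [-3.14083183e+00 -7.84790320e-05  2.75382868e+00] [236.24060948 578.4832969  233.22303273]
```

View pics/w1.png

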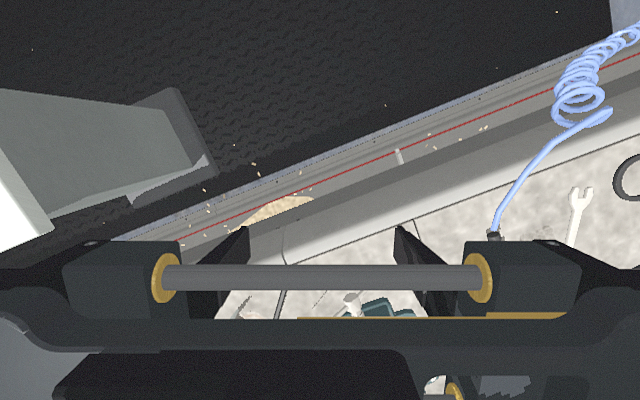

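Emit:
{"name": "arm_command", "arguments": {
  "deltas": [
    {"dx":0.0155,"dy":-0.0287,"dz":-0.003,"yaw":5.6},
    {"dx":0.0155,"dy":-0.0287,"dz":-0.003,"yaw":5.6},
    {"dx":0.0155,"dy":-0.0287,"dz":-0.003,"yaw":5.6},
    {"dx":0.0155,"dy":-0.0287,"dz":-0.003,"yaw":5.6},
    {"dx":0.0155,"dy":-0.0287,"dz":-0.003,"yaw":5.6},
    {"dx":0.0155,"dy":-0.0287,"dz":-0.003,"yaw":5.6},
    {"dx":0.0155,"dy":-0.0287,"dz":-0.003,"yaw":5.6},
    {"dx":0.0155,"dy":-0.0287,"dz":-0.003,"yaw":5.6},
    {"dx":0.0155,"dy":-0.0287,"dz":-0.003,"yaw":5.6},
    {"dx":0.0155,"dy":-0.0287,"dz":-0.003,"yaw":5.6},
    {"dx":0.0,"dy":0.0,"dz":0.0,"yaw":0.0},
    {"dx":0.0,"dy":0.0,"dz":0.0,"yaw":0.0}
  ]
}}

```text
t: 1.35
eef_pos: [391.5, 291.3, 203.6]
tcp_rot: [3.141, -0.0, -2.555]
ft_force: [0.4, 0.3, -0.2]
opening: 1.002
grip_force: 0.0
```

Run:
```python
from h import *
c=read_camera("wrist"); save(c,"w2"); np.save("w2.npy",pts(c)); print(np.degrees(state()["tcp_rot"]),state()["eef_pos"])
```

```text
[ 1.79986108e+02 -5.34042901e-05 -1.46331576e+02] [391.26573219 291.84875496 203.68293686]
```

View pics/w2.png

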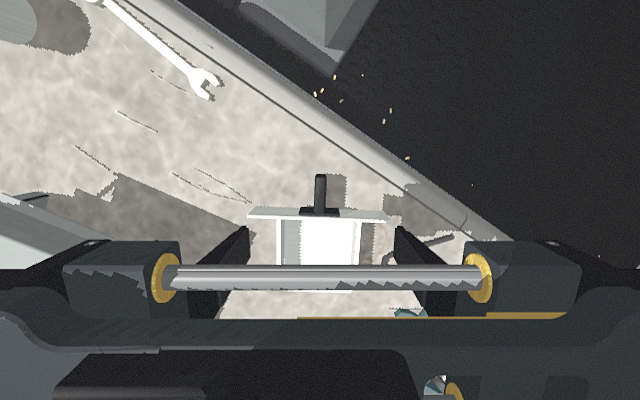

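Run:
```python
from h import *
P=np.load("w2.npy"); C=cv2.imread("pics/w2.png").max(2)
def fit(m,l):
    q=P[m];r=cv2.minAreaRect(q[:,:2].astype(np.float32));print(l,m.sum(),np.round(r[0],1),np.round(r[1],1),round(r[2],1),q[:,2].mean().round(1))
S=np.zeros_like(C,bool);S[165:222,300:340]=1
fit(S&(C<70)&(P[...,2]>33)&(P[...,2]<46),"pull")
S[:]=0;S[195:235,235:395]=1
fit(S&(C>90)&(P[...,2]>36)&(P[...,2]<48),"plate")
```

```text
pull 247 [396.5 290.7] [46.3 45.6] 33.9 38.7
plate 770 [415.9 303.5] [ 50.4 169.8] 33.6 41.6
```

Emit:
{"name": "arm_command", "arguments": {
  "deltas": [
    {"dx":-0.0036,"dy":-0.0048,"dz":-0.03,"yaw":0.0},
    {"dx":-0.0036,"dy":-0.0047,"dz":-0.04,"yaw":0.0},
    {"dx":0.0,"dy":0.0,"dz":-0.04,"yaw":0.0},
    {"dx":0.0,"dy":0.0,"dz":-0.04,"yaw":0.0},
    {"dx":0.0,"dy":0.0,"dz":-0.0262,"yaw":0.0},
    {"dx":0.0,"dy":0.0,"dz":0.0,"yaw":0.0}
  ]
}}

```text
t: 2.0
eef_pos: [382.5, 282.4, 24.9]
tcp_rot: [3.141, -0.005, -2.552]
ft_force: [0.1, 0.1, 0.3]
opening: 1.0
grip_force: 0.0
```

Emit:
{"name": "arm_command", "arguments": {
  "deltas": [
    {"dx":0.0,"dy":0.0,"dz":0.0,"yaw":0.0},
    {"dx":0.0,"dy":0.0,"dz":0.0,"yaw":0.0},
    {"dx":0.0,"dy":0.0,"dz":0.0,"yaw":0.0},
    {"dx":0.0,"dy":0.0,"dz":0.0,"yaw":0.0},
    {"dx":0.0,"dy":0.0,"dz":0.0,"yaw":0.0},
    {"dx":0.0,"dy":0.0,"dz":0.0,"yaw":0.0},
    {"dx":0.0,"dy":0.0,"dz":0.0,"yaw":0.0},
    {"dx":0.0,"dy":0.0,"dz":0.0,"yaw":0.0}
  ],
  "gripper": 0.0
}}

```text
t: 2.8
eef_pos: [384.1, 282.1, 27.5]
tcp_rot: [3.142, 0.0, -2.552]
ft_force: [0.2, 0.7, -0.6]
opening: 0.383
grip_force: 0.0
```

Emit:
{"name": "arm_command", "arguments": {
  "deltas": [
    {"dx":0.0,"dy":0.0,"dz":0.0,"yaw":0.0},
    {"dx":0.0,"dy":0.0,"dz":0.0,"yaw":0.0},
    {"dx":0.0,"dy":0.0,"dz":0.0,"yaw":0.0},
    {"dx":0.0,"dy":0.0,"dz":0.0,"yaw":0.0},
    {"dx":0.0,"dy":0.0,"dz":0.0,"yaw":0.0}
  ]
}}

```text
t: 3.3
eef_pos: [384.1, 282.1, 27.4]
tcp_rot: [3.142, -0.0, -2.552]
ft_force: [1.0, 0.7, -0.8]
opening: 0.15
grip_force: 30.0
```

Run:
```python
from h import *
s=state();print(s["opening"],s["grip_force"],s["eef_pos"])
c=read_camera("wrist"); save(c,"w3"); P=pts(c);C=c["color"].max(2)
S=np.zeros_like(C,bool);S[195:330,235:395]=1
m=S&(C>90)&(P[...,2]>38)&(P[...,2]<48);q=P[m];print(m.sum(),cv2.minAreaRect(q[:,:2].astype(np.float32)))
```

```text
0.14994764317065454 29.972493946552277 [384.08113313 282.08938853  27.42929074]
12 ((414.1933898925781, 298.5150146484375), (1.325899600982666, 15.340927124023438), 36.899559020996094)
```

Emit:
{"name": "arm_command", "arguments": {
  "deltas": [
    {"dx":0.0,"dy":-0.01,"dz":0.0,"yaw":-3.0},
    {"dx":0.0,"dy":-0.02,"dz":0.0,"yaw":-5.0},
    {"dx":0.0,"dy":-0.02,"dz":0.0,"yaw":-6.0},
    {"dx":0.0,"dy":-0.02,"dz":0.0,"yaw":-6.0},
    {"dx":0.0,"dy":-0.02,"dz":0.0,"yaw":-5.7},
    {"dx":0.0,"dy":-0.02,"dz":0.0,"yaw":0.0},
    {"dx":0.005,"dy":-0.02,"dz":0.0,"yaw":0.0},
    {"dx":0.008,"dy":-0.02,"dz":0.0,"yaw":0.0},
    {"dx":0.008,"dy":-0.02,"dz":0.0,"yaw":0.0},
    {"dx":0.008,"dy":-0.02,"dz":0.0,"yaw":0.0},
    {"dx":0.008,"dy":-0.02,"dz":0.0,"yaw":0.0},
    {"dx":0.006,"dy":-0.015,"dz":0.0,"yaw":0.0},
    {"dx":0.002,"dy":-0.008,"dz":0.0,"yaw":0.0},
    {"dx":0.0,"dy":0.0,"dz":0.0,"yaw":0.0}
  ]
}}

```text
t: 4.75
eef_pos: [429.3, 48.5, 27.4]
tcp_rot: [3.142, 0.0, -3.002]
ft_force: [0.4, -0.4, -2.1]
opening: 0.148
grip_force: 30.0
```

Run:
```python
from h import *
s=state();print(s["opening"],s["eef_pos"],np.degrees(s["tcp_rot"]),s["ft_force"])
out=[]
for n,b in(("side",(130,280,200,400)),("wrist",(0,400,0,640))):
    c=read_camera(n); save(c,n+"4"); np.save(n+"4.npy",pts(c)); im=c["color"][b[0]:b[1],b[2]:b[3],::-1]; out.append(cv2.resize(im,(480,int(480*im.shape[0]/im.shape[1]))))
o=np.hstack([cv2.copyMakeBorder(i,0,360-i.shape[0],0,0,0) for i in out]); cv2.imwrite("pics/m4.png",cv2.resize(o,(800,300)))
```

```text
0.14845906511291593 [429.27688386  48.49224001  27.39483947] [ 1.79995388e+02  3.95925129e-03 -1.72012047e+02] [ 0.37554922 -0.36708213 -2.07379147]
```

View pics/m4.png

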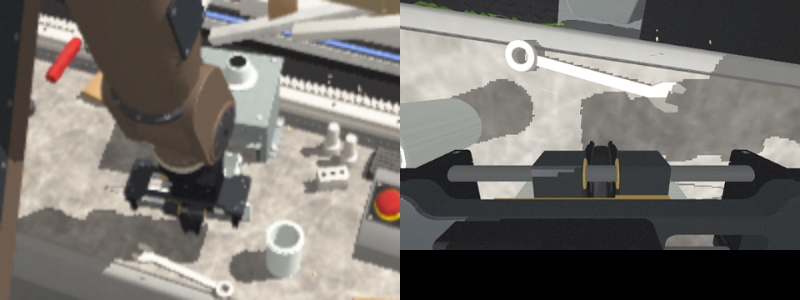

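Emit:
{"name": "arm_command", "arguments": {
  "deltas": [
    {"dx":0.0099,"dy":0.0014,"dz":0.0,"yaw":0.0},
    {"dx":0.0099,"dy":0.0014,"dz":0.0,"yaw":0.0},
    {"dx":0.0099,"dy":0.0014,"dz":0.0,"yaw":0.0},
    {"dx":0.0099,"dy":0.0014,"dz":0.0,"yaw":0.0},
    {"dx":0.0069,"dy":0.001,"dz":0.0,"yaw":0.0},
    {"dx":0.005,"dy":0.0007,"dz":0.0,"yaw":0.0},
    {"dx":0.003,"dy":0.0004,"dz":0.0,"yaw":0.0},
    {"dx":0.0,"dy":0.0,"dz":0.0,"yaw":0.0}
  ]
}}

```text
t: 5.65
eef_pos: [484.0, 56.8, 27.4]
tcp_rot: [3.142, 0.001, -3.001]
ft_force: [1.2, -0.0, -1.6]
opening: 0.147
grip_force: 30.0
```

Emit:
{"name": "arm_command", "arguments": {
  "deltas": [
    {"dx":-0.0002,"dy":0.0015,"dz":0.0,"yaw":0.0},
    {"dx":-0.0002,"dy":0.0015,"dz":0.0,"yaw":0.0},
    {"dx":0.0,"dy":0.0,"dz":0.0,"yaw":0.0}
  ]
}}

```text
t: 5.95
eef_pos: [483.1, 60.0, 27.5]
tcp_rot: [3.141, -0.0, -3.001]
ft_force: [0.2, -0.1, -3.3]
opening: 0.145
grip_force: 30.0
```

Emit:
{"name": "arm_command", "arguments": {
  "deltas": [
    {"dx":-0.0002,"dy":0.0015,"dz":0.0,"yaw":0.0},
    {"dx":-0.0002,"dy":0.0015,"dz":0.0,"yaw":0.0},
    {"dx":0.0,"dy":0.0,"dz":0.0,"yaw":0.0}
  ]
}}

```text
t: 6.25
eef_pos: [482.1, 62.7, 27.4]
tcp_rot: [3.141, -0.001, -3.001]
ft_force: [-3.3, -4.6, -0.5]
opening: 0.143
grip_force: 30.1
```

Emit:
{"name": "arm_command", "arguments": {
  "deltas": [
    {"dx":0.0006,"dy":-0.0045,"dz":0.0,"yaw":0.0},
    {"dx":0.0006,"dy":-0.0045,"dz":0.0,"yaw":0.0},
    {"dx":0.004,"dy":0.0006,"dz":0.0,"yaw":0.0},
    {"dx":0.004,"dy":0.0006,"dz":0.0,"yaw":0.0},
    {"dx":0.0,"dy":0.0,"dz":0.0,"yaw":0.0}
  ]
}}

```text
t: 6.75
eef_pos: [492.8, 55.1, 27.4]
tcp_rot: [-3.142, 0.001, -3.001]
ft_force: [-0.3, 0.3, -2.7]
opening: 0.144
grip_force: 30.0
```

Emit:
{"name": "arm_command", "arguments": {
  "deltas": [
    {"dx":-0.0002,"dy":0.0015,"dz":0.0,"yaw":0.0},
    {"dx":-0.0002,"dy":0.0015,"dz":0.0,"yaw":0.0},
    {"dx":0.0,"dy":0.0,"dz":0.0,"yaw":0.0}
  ]
}}

```text
t: 7.05
eef_pos: [491.5, 58.3, 27.5]
tcp_rot: [3.141, -0.0, -3.0]
ft_force: [-0.2, 0.4, -1.5]
opening: 0.15
grip_force: 30.0
```

Emit:
{"name": "arm_command", "arguments": {
  "deltas": [
    {"dx":-0.0002,"dy":0.0015,"dz":0.0,"yaw":0.0},
    {"dx":0.0,"dy":0.0,"dz":0.0,"yaw":0.0}
  ]
}}

```text
t: 7.25
eef_pos: [491.3, 59.6, 27.5]
tcp_rot: [3.141, -0.0, -3.001]
ft_force: [-0.3, -2.3, -2.8]
opening: 0.145
grip_force: 30.0
```

Emit:
{"name": "arm_command", "arguments": {
  "deltas": [
    {"dx":-0.0001,"dy":0.001,"dz":0.0,"yaw":0.0},
    {"dx":0.0,"dy":0.0,"dz":0.0,"yaw":0.0}
  ]
}}

```text
t: 7.45
eef_pos: [491.1, 60.4, 27.5]
tcp_rot: [3.141, -0.0, -3.001]
ft_force: [-2.0, -5.0, -1.0]
opening: 0.147
grip_force: 30.1
```

Emit:
{"name": "arm_command", "arguments": {
  "deltas": [
    {"dx":-0.0001,"dy":0.001,"dz":0.0,"yaw":0.0},
    {"dx":0.0,"dy":0.0,"dz":0.0,"yaw":0.0}
  ]
}}

```text
t: 7.65
eef_pos: [491.0, 61.4, 27.5]
tcp_rot: [3.141, -0.001, -3.001]
ft_force: [-1.6, -5.7, -0.8]
opening: 0.142
grip_force: 30.2
```

Emit:
{"name": "arm_command", "arguments": {
  "deltas": [
    {"dx":0.0003,"dy":-0.002,"dz":0.0,"yaw":0.0},
    {"dx":0.0003,"dy":-0.002,"dz":0.0,"yaw":0.0},
    {"dx":0.003,"dy":0.0004,"dz":0.0,"yaw":0.0},
    {"dx":0.003,"dy":0.0004,"dz":0.0,"yaw":0.0},
    {"dx":0.003,"dy":0.0004,"dz":0.0,"yaw":0.0},
    {"dx":0.0,"dy":0.0,"dz":0.0,"yaw":0.0}
  ]
}}

```text
t: 8.25
eef_pos: [501.4, 58.9, 27.4]
tcp_rot: [-3.142, 0.001, -3.0]
ft_force: [1.1, -0.3, -1.5]
opening: 0.144
grip_force: 30.0
```

Emit:
{"name": "arm_command", "arguments": {
  "deltas": [
    {"dx":0.002,"dy":0.0003,"dz":0.0,"yaw":0.0},
    {"dx":0.002,"dy":0.0003,"dz":0.0,"yaw":0.0},
    {"dx":0.002,"dy":0.0003,"dz":0.0,"yaw":0.0},
    {"dx":0.0,"dy":0.0,"dz":0.0,"yaw":0.0}
  ]
}}

```text
t: 8.65
eef_pos: [507.2, 59.7, 27.4]
tcp_rot: [3.142, 0.0, -3.0]
ft_force: [-0.8, -0.9, -2.8]
opening: 0.144
grip_force: 30.0
```

Emit:
{"name": "arm_command", "arguments": {
  "deltas": [
    {"dx":0.0,"dy":0.0,"dz":0.0,"yaw":0.0},
    {"dx":0.0,"dy":0.0,"dz":0.0,"yaw":0.0},
    {"dx":0.0,"dy":0.0,"dz":0.0,"yaw":0.0},
    {"dx":0.0,"dy":0.0,"dz":0.0,"yaw":0.0},
    {"dx":-0.0099,"dy":-0.0014,"dz":0.0,"yaw":0.0},
    {"dx":-0.0099,"dy":-0.0014,"dz":0.0,"yaw":0.0},
    {"dx":-0.0099,"dy":-0.0014,"dz":0.0,"yaw":0.0}
  ],
  "gripper": 0.04
}}

```text
t: 9.35
eef_pos: [475.8, 55.3, 27.5]
tcp_rot: [3.141, -0.0, -3.001]
ft_force: [0.3, 0.6, 0.0]
opening: 0.421
grip_force: 0.0
```

Emit:
{"name": "arm_command", "arguments": {
  "deltas": [
    {"dx":0.0,"dy":0.0,"dz":0.0,"yaw":0.0},
    {"dx":0.0,"dy":0.0,"dz":0.0,"yaw":0.0},
    {"dx":0.0,"dy":0.0,"dz":0.0,"yaw":0.0},
    {"dx":0.0,"dy":0.0,"dz":0.0,"yaw":0.0},
    {"dx":0.0,"dy":0.0,"dz":0.0,"yaw":0.0},
    {"dx":0.0,"dy":0.0,"dz":0.0,"yaw":0.0}
  ],
  "gripper": 0.0
}}

```text
t: 9.95
eef_pos: [477.2, 55.4, 27.4]
tcp_rot: [3.142, 0.0, -3.001]
ft_force: [-0.3, -0.2, 0.9]
opening: 0.017
grip_force: 0.0
```

Emit:
{"name": "arm_command", "arguments": {
  "deltas": [
    {"dx":0.004,"dy":0.0006,"dz":0.0,"yaw":0.0},
    {"dx":0.004,"dy":0.0006,"dz":0.0,"yaw":0.0},
    {"dx":0.003,"dy":0.0004,"dz":0.0,"yaw":0.0},
    {"dx":0.003,"dy":0.0004,"dz":0.0,"yaw":0.0},
    {"dx":0.002,"dy":0.0003,"dz":0.0,"yaw":0.0},
    {"dx":0.0,"dy":0.0,"dz":0.0,"yaw":0.0}
  ]
}}

```text
t: 10.55
eef_pos: [493.5, 57.8, 27.4]
tcp_rot: [3.142, 0.0, -3.001]
ft_force: [-0.8, -0.3, -0.0]
opening: 0.002
grip_force: 0.1
```

Emit:
{"name": "arm_command", "arguments": {
  "deltas": [
    {"dx":0.002,"dy":0.0003,"dz":0.0,"yaw":0.0},
    {"dx":0.002,"dy":0.0003,"dz":0.0,"yaw":0.0},
    {"dx":0.002,"dy":0.0003,"dz":0.0,"yaw":0.0},
    {"dx":0.002,"dy":0.0003,"dz":0.0,"yaw":0.0},
    {"dx":0.0,"dy":0.0,"dz":0.0,"yaw":0.0}
  ]
}}

```text
t: 11.05
eef_pos: [501.7, 58.9, 27.5]
tcp_rot: [-3.142, 0.001, -3.001]
ft_force: [-0.3, 0.5, -0.7]
opening: 0.004
grip_force: 0.0
```

Emit:
{"name": "arm_command", "arguments": {
  "deltas": [
    {"dx":0.002,"dy":0.0003,"dz":0.0,"yaw":0.0},
    {"dx":0.002,"dy":0.0003,"dz":0.0,"yaw":0.0},
    {"dx":0.001,"dy":0.0001,"dz":0.0,"yaw":0.0},
    {"dx":0.0,"dy":0.0,"dz":0.0,"yaw":0.0}
  ]
}}

```text
t: 11.45
eef_pos: [506.4, 59.6, 27.5]
tcp_rot: [3.142, 0.0, -3.001]
ft_force: [-0.7, 1.0, 1.0]
opening: 0.007
grip_force: 0.4
```

Emit:
{"name": "arm_command", "arguments": {
  "deltas": [
    {"dx":-0.0125,"dy":-0.002,"dz":0.0,"yaw":0.0},
    {"dx":-0.0125,"dy":-0.002,"dz":0.0,"yaw":0.0},
    {"dx":-0.02,"dy":0.0,"dz":0.0,"yaw":0.0},
    {"dx":-0.02,"dy":0.0,"dz":0.04,"yaw":0.0},
    {"dx":0.0,"dy":0.0,"dz":0.045,"yaw":0.0},
    {"dx":0.0,"dy":-0.02,"dz":0.045,"yaw":0.0},
    {"dx":0.0,"dy":-0.03,"dz":0.043,"yaw":0.0},
    {"dx":-0.004,"dy":-0.03,"dz":0.0,"yaw":0.0},
    {"dx":-0.004,"dy":-0.03,"dz":0.0,"yaw":0.0},
    {"dx":-0.004,"dy":-0.03,"dz":0.0,"yaw":0.0},
    {"dx":-0.004,"dy":-0.0227,"dz":0.0,"yaw":0.0},
    {"dx":0.0,"dy":0.0,"dz":0.0,"yaw":0.0},
    {"dx":0.0,"dy":0.0,"dz":0.0,"yaw":0.0}
  ],
  "gripper": 0.095
}}

```text
t: 12.75
eef_pos: [425.2, -105.8, 198.5]
tcp_rot: [-3.142, 0.001, -3.002]
ft_force: [-0.1, 0.1, -0.2]
opening: 0.989
grip_force: 0.0
```

Run:
```python
from h import *
s=state();print(s["opening"],s["eef_pos"],np.degrees(s["tcp_rot"]),s["ft_force"])
out=[]
for n,b in(("side",(130,280,200,400)),("wrist",(0,400,0,640))):
    c=read_camera(n); save(c,n+"5"); np.save(n+"5.npy",pts(c)); im=c["color"][b[0]:b[1],b[2]:b[3],::-1]; out.append(cv2.resize(im,(480,int(480*im.shape[0]/im.shape[1]))))
o=np.hstack([cv2.copyMakeBorder(i,0,360-i.shape[0],0,0,0) for i in out]); cv2.imwrite("pics/m5.png",cv2.resize(o,(800,300)))
P=np.load("wrist5.npy");q=P[:235].reshape(-1,3);q=q[(q[:,2]>73)&(q[:,2]<90)]
print(len(q),q[:,2].mean(),cv2.minAreaRect(q[:,:2].astype(np.float32)))
```

```text
0.9888497427409317 [ 425.19494021 -105.78940657  198.54071587] [-1.79998222e+02  2.88608643e-02 -1.72000595e+02] [-0.11150408  0.05027996 -0.19616221]
1770 78.40005813682203 ((445.81170654296875, -217.64051818847656), (58.000728607177734, 284.52313232421875), 11.44487476348877)
```

View pics/m5.png

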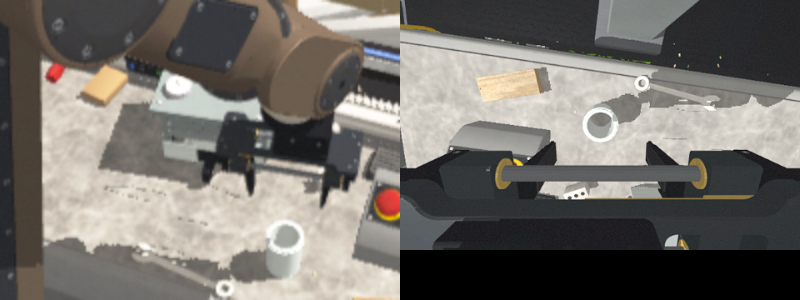

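Run:
```python
from h import *
P=np.load("wrist5.npy");q=P[150:235,285:360].reshape(-1,3);q=q[(q[:,2]>74)&(q[:,2]<86)]
r=cv2.minEnclosingCircle(q[:,:2].astype(np.float32));print(len(q),q[:,2].mean(),r,q[:,:2].min(0),q[:,:2].max(0))
A=np.load("side5.npy");C=cv2.imread("pics/side5.png")
X=np.array([.99,.14]);Y=np.array([-.14,.99]);O=np.array([586.4,71.5])
for v in range(185,232,3):
    row=[]
    for u in range(245,305,6):
        p=A[v,u];d=p[:2]-O;row.append(f"{d@X:.0f},{d@Y:.0f},{p[2]:.0f}:{C[v,u].max()}")
    print(v,*row)
```

```text
1185 79.45579643120132 ((423.2070617675781, -106.54619598388672), 29.33039093017578) [ 394.19042182 -135.8660112 ] [452.37062736 -77.66053498]
185 59,247,-6:220 59,224,-1:218 63,202,-1:216 73,183,-8:111 74,160,-4:111 -36,90,136:120 -34,71,137:191 -36,50,145:213 -27,34,138:213 -24,15,139:212
188 43,242,-4:207 51,222,-9:200 52,199,-4:220 55,177,-3:111 60,156,-3:112 65,135,-4:117 -41,70,131:105 -38,51,132:106 -38,31,137:109 -34,13,136:185
191 30,237,-5:206 34,216,-4:196 35,193,0:187 41,173,-3:110 49,153,-7:111 52,132,-5:106 4,89,60:108 -0,66,70:106 2,46,72:100 -39,12,128:109
194 16,232,-4:231 21,212,-5:211 22,189,-0:130 29,169,-3:105 32,148,-2:106 37,127,-3:112 41,106,-2:107 0,68,53:106 0,47,59:104 2,26,61:106
197 2,227,-2:212 8,207,-4:216 9,185,-1:113 16,165,-5:124 19,144,-3:111 22,122,-1:125 25,101,1:145 -11,65,51:108 -7,45,52:112 -2,26,51:111
200 -11,223,-3:204 -6,203,-4:189 -3,181,-2:120 1,160,-2:125 7,140,-5:117 11,119,-4:110 12,97,0:138 3,72,17:102 -4,47,32:181 23,35,2:150
203 -23,219,-3:201 -19,198,-3:184 -17,177,-1:106 -10,157,-4:117 -6,137,-5:116 -1,116,-5:113 -21,86,26:135 -23
[... 691 characters left out ...]
5:206 -72,116,-0:225 -68,96,-0:173 -61,77,-4:114 -57,57,-4:114 -51,38,-6:119 -49,17,-4:111
221 -100,192,-1:213 -96,172,-0:219 -89,154,-5:210 -86,134,-3:219 -80,114,-5:219 -78,94,-3:218 -75,73,-2:231 -67,55,-7:218 -66,34,-3:157 -61,14,-4:114
224 -111,189,-2:204 -106,170,-3:208 -104,149,-1:212 -99,129,-2:231 -92,111,-6:178 -95,88,5:225 -86,70,-3:219 -83,50,-1:221 -79,31,-2:219 -74,11,-3:155
227 -120,186,-5:203 -118,165,-3:205 -115,145,-1:222 -112,125,1:228 -107,106,-1:225 -105,86,1:219 -100,66,1:224 -95,47,-1:195 -88,29,-6:210 -86,8,-3:209
230 -132,182,-5:202 -130,162,-3:216 -126,142,-3:222 -119,124,-6:230 -117,103,-4:228 -113,84,-4:220 -108,65,-6:219 -107,44,-1:204 -101,25,-4:200 -97,5,-4:195
```

Emit:
{"name": "arm_command", "arguments": {
  "deltas": [
    {"dx":-0.007,"dy":-0.0014,"dz":-0.03,"yaw":0.0},
    {"dx":0.0,"dy":0.0,"dz":-0.04,"yaw":0.0},
    {"dx":0.0,"dy":0.0,"dz":-0.04,"yaw":0.0},
    {"dx":0.0,"dy":0.0,"dz":-0.03,"yaw":0.0},
    {"dx":0.0,"dy":0.0,"dz":-0.0115,"yaw":0.0},
    {"dx":0.0,"dy":0.0,"dz":0.0,"yaw":0.0}
  ]
}}

```text
t: 13.45
eef_pos: [417.7, -106.0, 45.5]
tcp_rot: [3.14, -0.003, -2.999]
ft_force: [0.1, 0.7, -0.1]
opening: 0.996
grip_force: 0.0
```

Emit:
{"name": "arm_command", "arguments": {
  "deltas": [
    {"dx":0.0,"dy":0.0,"dz":0.0,"yaw":0.0},
    {"dx":0.0,"dy":0.0,"dz":0.0,"yaw":0.0},
    {"dx":0.0,"dy":0.0,"dz":0.0,"yaw":0.0},
    {"dx":0.0,"dy":0.0,"dz":0.0,"yaw":0.0},
    {"dx":0.0,"dy":0.0,"dz":0.0,"yaw":0.0},
    {"dx":0.0,"dy":0.0,"dz":0.0,"yaw":0.0},
    {"dx":0.0,"dy":0.0,"dz":0.0,"yaw":0.0},
    {"dx":0.0,"dy":0.0,"dz":0.0,"yaw":0.0}
  ],
  "gripper": 0.0
}}

```text
t: 14.25
eef_pos: [418.2, -107.1, 47.3]
tcp_rot: [-3.141, 0.001, -3.001]
ft_force: [-0.0, 1.0, 6.8]
opening: 0.612
grip_force: 29.7
```

Emit:
{"name": "arm_command", "arguments": {
  "deltas": [
    {"dx":0.0,"dy":0.0,"dz":0.0,"yaw":0.0},
    {"dx":0.0,"dy":0.0,"dz":0.0,"yaw":0.0},
    {"dx":0.0,"dy":0.0,"dz":0.0,"yaw":0.0}
  ]
}}

```text
t: 14.55
eef_pos: [418.3, -107.2, 47.3]
tcp_rot: [-3.141, 0.001, -3.001]
ft_force: [-0.6, 0.4, 6.3]
opening: 0.618
grip_force: 29.7
```

Run:
```python
from h import *
s=state();print(s["opening"],s["grip_force"],s["ft_force"],s["moment"])
P=np.load("wrist5.npy");q=P[150:300,285:360].reshape(-1,3)
c=np.array([423.2,-106.5]);r=np.hypot(*(q[:,:2]-c).T)
for a in range(10,85,6):
    m=(q[:,2]>a)&(q[:,2]<a+6)&(r<40); print(a,m.sum(),np.percentile(r[m],[5,50,95]).round(1) if m.sum() else "")
```

```text
0.6177028115943316 29.662058162502944 [-0.61669323  0.3923588   6.26828001] [ 0.19900188  0.05759266 -0.01730174]
10 70 [21.6 22.  26.6]
16 66 [21.6 21.9 26.7]
22 78 [21.6 21.9 26.6]
28 78 [21.6 21.9 26.6]
34 81 [21.6 21.9 26.6]
40 90 [21.6 21.9 26.6]
46 93 [21.5 21.9 26.6]
52 80 [21.5 21.9 26.7]
58 78 [21.4 21.8 22.2]
64 84 [21.5 21.7 22.2]
70 90 [21.5 21.8 28.7]
76 1132 [21.8 25.3 28.7]
82 17 [23.  24.3 25.8]
```

Emit:
{"name": "arm_command", "arguments": {
  "deltas": [
    {"dx":0.0,"dy":0.0,"dz":0.0,"yaw":0.0},
    {"dx":0.0,"dy":0.0,"dz":0.0,"yaw":0.0},
    {"dx":0.0,"dy":0.0,"dz":0.0,"yaw":0.0},
    {"dx":0.0,"dy":0.0,"dz":-0.01,"yaw":0.0},
    {"dx":0.0,"dy":0.0,"dz":-0.01,"yaw":0.0},
    {"dx":0.0,"dy":0.0,"dz":0.0,"yaw":0.0}
  ],
  "gripper": 0.085
}}

```text
t: 15.15
eef_pos: [417.5, -106.9, 25.5]
tcp_rot: [3.14, -0.002, -3.001]
ft_force: [-0.5, 0.4, 0.5]
opening: 0.891
grip_force: 0.0
```

Emit:
{"name": "arm_command", "arguments": {
  "deltas": [
    {"dx":0.0,"dy":0.0,"dz":0.0,"yaw":0.0},
    {"dx":0.0,"dy":0.0,"dz":0.0,"yaw":0.0},
    {"dx":0.0,"dy":0.0,"dz":0.0,"yaw":0.0},
    {"dx":0.0,"dy":0.0,"dz":0.0,"yaw":0.0},
    {"dx":0.0,"dy":0.0,"dz":0.0,"yaw":0.0},
    {"dx":0.0,"dy":0.0,"dz":0.0,"yaw":0.0}
  ],
  "gripper": 0.0
}}

```text
t: 15.75
eef_pos: [418.2, -107.1, 27.1]
tcp_rot: [-3.141, 0.0, -3.0]
ft_force: [0.5, 0.8, 3.1]
opening: 0.616
grip_force: 29.6
```

Emit:
{"name": "arm_command", "arguments": {
  "deltas": [
    {"dx":0.0,"dy":0.0,"dz":0.0,"yaw":0.0},
    {"dx":0.0,"dy":0.0,"dz":0.0,"yaw":0.0},
    {"dx":0.0,"dy":0.0,"dz":0.0,"yaw":0.0},
    {"dx":0.0,"dy":0.0,"dz":0.02,"yaw":0.0},
    {"dx":0.0,"dy":0.0,"dz":0.021,"yaw":0.0},
    {"dx":0.0,"dy":0.0,"dz":0.0,"yaw":0.0}
  ],
  "gripper": 0.085
}}

```text
t: 16.35
eef_pos: [418.8, -107.4, 69.6]
tcp_rot: [-3.14, 0.003, -3.0]
ft_force: [-0.3, 0.0, 0.2]
opening: 0.896
grip_force: 0.0
```

Emit:
{"name": "arm_command", "arguments": {
  "deltas": [
    {"dx":0.0,"dy":0.0,"dz":0.0,"yaw":0.0},
    {"dx":0.0,"dy":0.0,"dz":0.0,"yaw":0.0},
    {"dx":0.0,"dy":0.0,"dz":0.0,"yaw":0.0},
    {"dx":0.0,"dy":0.0,"dz":0.0,"yaw":0.0},
    {"dx":0.0,"dy":0.0,"dz":0.0,"yaw":0.0},
    {"dx":0.0,"dy":0.0,"dz":0.0,"yaw":0.0}
  ],
  "gripper": 0.0
}}

```text
t: 16.95
eef_pos: [418.0, -107.0, 67.7]
tcp_rot: [3.141, -0.001, -3.001]
ft_force: [0.8, 0.6, -1.4]
opening: 0.609
grip_force: 29.7
```

Emit:
{"name": "arm_command", "arguments": {
  "deltas": [
    {"dx":0.0,"dy":0.0,"dz":0.01,"yaw":0.0},
    {"dx":0.003,"dy":0.015,"dz":0.0,"yaw":0.0},
    {"dx":0.005,"dy":0.02,"dz":0.0,"yaw":0.0},
    {"dx":0.005,"dy":0.02,"dz":0.0,"yaw":0.0},
    {"dx":0.006,"dy":0.022,"dz":0.0,"yaw":0.0},
    {"dx":0.006,"dy":0.022,"dz":0.0,"yaw":0.0},
    {"dx":0.006,"dy":0.02,"dz":0.0,"yaw":0.0},
    {"dx":0.006,"dy":0.02,"dz":0.0,"yaw":0.0},
    {"dx":0.005,"dy":0.015,"dz":0.0,"yaw":0.0},
    {"dx":0.0027,"dy":0.0064,"dz":0.0,"yaw":0.0},
    {"dx":0.0,"dy":0.0,"dz":0.0,"yaw":0.0}
  ]
}}

```text
t: 18.05
eef_pos: [463.0, 53.7, 78.4]
tcp_rot: [-3.142, 0.001, -2.999]
ft_force: [-0.4, 0.1, -1.4]
opening: 0.614
grip_force: 29.7
```

Emit:
{"name": "arm_command", "arguments": {
  "deltas": [
    {"dx":0.0,"dy":0.0,"dz":-0.006,"yaw":0.0},
    {"dx":0.0,"dy":0.0,"dz":-0.003,"yaw":0.0},
    {"dx":0.0,"dy":0.0,"dz":-0.001,"yaw":0.0},
    {"dx":0.0,"dy":0.0,"dz":-0.0005,"yaw":0.0},
    {"dx":0.0,"dy":0.0,"dz":0.0,"yaw":0.0}
  ]
}}

```text
t: 18.55
eef_pos: [462.8, 53.0, 67.5]
tcp_rot: [3.142, -0.0, -3.001]
ft_force: [-1.1, -0.0, -1.1]
opening: 0.613
grip_force: 29.7
```

Run:
```python
from h import *
s=state();print(s["opening"],s["grip_force"],s["eef_pos"],s["ft_force"],s["moment"])
for n in("side","wrist","scene"):
    c=read_camera(n);save(c,n+"6");np.save(n+"6.npy",pts(c))
P=np.load("wrist6.npy");X=np.array([.99,.14]);Y=np.array([-.14,.99]);O=np.array([586.4,71.5])
q=P.reshape(-1,3);d=q[:,:2]-O;x=d@X;y=d@Y
for a in range(-5,90,8):
    m=(q[:,2]>a)&(q[:,2]<a+8)&(np.abs(y)<26)&(x>-160)&(x<-60)
    if m.any(): print(a,m.sum(),"x",x[m].min().round(1),"yc",y[m].min().round(1),y[m].max().round(1))
```

```text
0.6130414387297852 29.66857375111431 [462.78350785  53.00227052  67.45668419] [-1.06454148 -0.04617621 -1.05968892] [0.01830013 0.02938405 0.01977255]
-5 1964 x -159.9 yc -26.0 26.0
3 315 x -146.9 yc -24.4 25.3
11 350 x -146.5 yc -24.0 22.0
19 407 x -146.5 yc -24.2 22.1
27 413 x -146.6 yc -24.5 22.1
35 381 x -146.7 yc -24.5 21.9
43 320 x -146.7 yc -24.6 22.1
51 309 x -147.0 yc -24.6 21.9
59 306 x -146.8 yc -22.8 20.4
67 352 x -148.5 yc -22.9 20.4
75 2876 x -149.0 yc -25.8 25.9
```

Emit:
{"name": "arm_command", "arguments": {
  "deltas": [
    {"dx":0.005,"dy":0.0007,"dz":-0.0005,"yaw":0.0},
    {"dx":0.005,"dy":0.0007,"dz":0.0,"yaw":0.0},
    {"dx":0.005,"dy":0.0007,"dz":0.0,"yaw":0.0},
    {"dx":0.003,"dy":0.0004,"dz":0.0,"yaw":0.0},
    {"dx":0.002,"dy":0.0003,"dz":0.0,"yaw":0.0},
    {"dx":0.002,"dy":0.0003,"dz":0.0,"yaw":0.0},
    {"dx":0.002,"dy":0.0003,"dz":0.0,"yaw":0.0},
    {"dx":0.0,"dy":0.0,"dz":0.0,"yaw":0.0}
  ]
}}

```text
t: 19.5
eef_pos: [485.5, 56.8, 67.6]
tcp_rot: [3.141, -0.003, -3.0]
ft_force: [-9.4, -1.2, 15.5]
opening: 0.611
grip_force: 30.0
```

Emit:
{"name": "arm_command", "arguments": {
  "deltas": [
    {"dx":0.002,"dy":0.0003,"dz":0.0,"yaw":0.0},
    {"dx":0.002,"dy":0.0003,"dz":0.0,"yaw":0.0},
    {"dx":0.002,"dy":0.0003,"dz":0.0,"yaw":0.0},
    {"dx":0.0,"dy":0.0,"dz":0.0,"yaw":0.0}
  ]
}}

```text
t: 19.9
eef_pos: [491.2, 57.5, 67.8]
tcp_rot: [3.141, -0.004, -3.0]
ft_force: [-11.3, -4.1, 20.5]
opening: 0.607
grip_force: 30.0
```

```bash
cat > up.py <<'E'
from h import *
s=state();print(s["opening"],s["grip_force"],s["eef_pos"],s["ft_force"],s["moment"])
X=np.array([.99,.14]);Y=np.array([-.14,.99]);O=np.array([586.4,71.5])
t=np.array(s["eef_pos"])[:2]-O;print("tcp",t@X,t@Y)
P=pts(read_camera("wrist"));q=P.reshape(-1,3);d=q[:,:2]-O;x=d@X;y=d@Y
for a in(11,27,43,59):
    m=(q[:,2]>a)&(q[:,2]<a+8)&(np.abs(y)<26)&(x>-160)&(x<-60)
    if m.any(): print(a,m.sum(),"x",x[m].min().round(1),"y",y[m].min().round(1),y[m].max().round(1))
E
python3 up.py
```

```text
0.6069882557273507 30.01913834363222 [491.16847676  57.49992451  67.78573404] [-11.32209407  -4.12464341  20.5362889 ] [-0.60298821  2.13886402 -0.07394961]
tcp -96.23921857548083 -0.5276614817808529
11 374 x -125.2 y -24.8 24.4
27 503 x -124.1 y -25.2 24.4
43 461 x -122.8 y -24.9 24.5
59 394 x -121.6 y -24.7 22.0
```

Emit:
{"name": "arm_command", "arguments": {
  "deltas": [
    {"dx":0.002,"dy":0.0003,"dz":0.0,"yaw":0.0},
    {"dx":0.002,"dy":0.0003,"dz":0.0,"yaw":0.0},
    {"dx":0.002,"dy":0.0003,"dz":0.0,"yaw":0.0},
    {"dx":0.0,"dy":0.0,"dz":0.0,"yaw":0.0}
  ]
}}

```text
t: 20.35
eef_pos: [497.2, 58.1, 67.9]
tcp_rot: [3.142, -0.004, -3.0]
ft_force: [-12.1, -5.8, 21.7]
opening: 0.602
grip_force: 30.0
```

```bash
python3 up.py
```

```text
0.602182783408213 30.01549005130073 [497.24621285  58.10856429  67.85184905] [-12.08802799  -5.79190045  21.71845989] [-1.25091813  2.21003237 -0.10170367]
tcp -90.13705027658403 -0.7759911515063764
11 365 x -123.9 y -25.7 24.5
27 532 x -121.9 y -25.6 24.8
43 607 x -119.9 y -25.9 24.9
59 492 x -118.1 y -25.5 23.9
```

Emit:
{"name": "arm_command", "arguments": {
  "deltas": [
    {"dx":-0.003,"dy":-0.0004,"dz":0.0,"yaw":0.0},
    {"dx":-0.003,"dy":-0.0004,"dz":0.0,"yaw":0.0},
    {"dx":0.0,"dy":0.0,"dz":0.0,"yaw":0.0},
    {"dx":0.0,"dy":0.0,"dz":0.0,"yaw":0.0}
  ]
}}

```text
t: 20.8
eef_pos: [493.9, 57.7, 67.7]
tcp_rot: [-3.141, 0.003, -3.0]
ft_force: [1.2, -1.1, 9.6]
opening: 0.603
grip_force: 30.0
```

Emit:
{"name": "arm_command", "arguments": {
  "deltas": [
    {"dx":0.0,"dy":0.0,"dz":0.0,"yaw":0.0},
    {"dx":0.0,"dy":0.0,"dz":0.0,"yaw":0.0},
    {"dx":0.0,"dy":0.0,"dz":0.0,"yaw":0.0},
    {"dx":0.0,"dy":0.0,"dz":0.0,"yaw":0.0},
    {"dx":0.0,"dy":0.0,"dz":0.0,"yaw":0.0}
  ],
  "gripper": 0.085
}}

```text
t: 21.3
eef_pos: [492.8, 57.7, 66.9]
tcp_rot: [3.141, -0.0, -3.0]
ft_force: [0.0, -0.7, 0.7]
opening: 0.889
grip_force: 0.0
```

```bash
python3 up.py
```

```text
0.8893592429951251 0.0 [492.76412524  57.73666634  66.86910087] [ 0.04744726 -0.7370047   0.6906601 ] [ 0.07323379 -0.00195574  0.0371283 ]
tcp -94.6263827214439 -0.5166778530024203
11 330 x -127.3 y -25.8 23.3
27 433 x -127.3 y -25.4 20.2
43 553 x -127.6 y -24.6 20.4
59 332 x -127.5 y -23.2 20.2
```

Emit:
{"name": "arm_command", "arguments": {
  "deltas": [
    {"dx":-0.0052,"dy":-0.0009,"dz":0.0,"yaw":0.0},
    {"dx":-0.0051,"dy":-0.0009,"dz":0.0,"yaw":0.0},
    {"dx":0.0,"dy":0.0,"dz":-0.015,"yaw":0.0},
    {"dx":0.0,"dy":0.0,"dz":-0.015,"yaw":0.0},
    {"dx":0.0,"dy":0.0,"dz":-0.009,"yaw":0.0},
    {"dx":0.0,"dy":0.0,"dz":-0.003,"yaw":0.0},
    {"dx":0.0,"dy":0.0,"dz":0.0,"yaw":0.0}
  ]
}}

```text
t: 22.05
eef_pos: [482.3, 55.9, 24.8]
tcp_rot: [3.141, -0.001, -3.001]
ft_force: [-0.1, 0.2, -0.0]
opening: 0.895
grip_force: 0.0
```

Emit:
{"name": "arm_command", "arguments": {
  "deltas": [
    {"dx":0.0,"dy":0.0,"dz":-0.001,"yaw":0.0},
    {"dx":0.0,"dy":0.0,"dz":0.0,"yaw":0.0}
  ]
}}

```text
t: 22.25
eef_pos: [482.7, 55.9, 24.3]
tcp_rot: [-3.142, 0.001, -3.001]
ft_force: [0.3, -0.1, -0.1]
opening: 0.894
grip_force: 0.0
```

Emit:
{"name": "arm_command", "arguments": {
  "deltas": [
    {"dx":0.0,"dy":0.0,"dz":-0.001,"yaw":0.0},
    {"dx":0.0,"dy":0.0,"dz":0.0,"yaw":0.0}
  ]
}}

```text
t: 22.45
eef_pos: [482.6, 55.9, 23.1]
tcp_rot: [3.142, 0.0, -3.001]
ft_force: [-1.6, -0.6, 0.7]
opening: 0.891
grip_force: 0.0
```

Now 0.7 mm further down, then close.

Emit:
{"name": "arm_command", "arguments": {
  "deltas": [
    {"dx":0.0,"dy":0.0,"dz":-0.001,"yaw":0.0},
    {"dx":0.0,"dy":0.0,"dz":0.0,"yaw":0.0}
  ]
}}

```text
t: 22.65
eef_pos: [482.5, 55.9, 21.9]
tcp_rot: [3.141, -0.0, -3.001]
ft_force: [-0.6, -0.5, 0.6]
opening: 0.894
grip_force: 0.0
```

Emit:
{"name": "arm_command", "arguments": {
  "deltas": [
    {"dx":0.0,"dy":0.0,"dz":-0.0007,"yaw":0.0},
    {"dx":0.0,"dy":0.0,"dz":0.0,"yaw":0.0}
  ]
}}

```text
t: 22.85
eef_pos: [482.5, 55.9, 21.2]
tcp_rot: [3.141, -0.0, -3.001]
ft_force: [-0.1, -0.0, 0.7]
opening: 0.897
grip_force: 0.0
```

Emit:
{"name": "arm_command", "arguments": {
  "deltas": [
    {"dx":0.0,"dy":0.0,"dz":0.0,"yaw":0.0},
    {"dx":0.0,"dy":0.0,"dz":0.0,"yaw":0.0},
    {"dx":0.0,"dy":0.0,"dz":0.0,"yaw":0.0},
    {"dx":0.0,"dy":0.0,"dz":0.0,"yaw":0.0},
    {"dx":0.0,"dy":0.0,"dz":0.0,"yaw":0.0},
    {"dx":0.0,"dy":0.0,"dz":0.0,"yaw":0.0}
  ],
  "gripper": 0.0
}}

```text
t: 23.45
eef_pos: [482.6, 55.9, 21.3]
tcp_rot: [3.142, 0.0, -3.0]
ft_force: [0.6, 0.5, 0.2]
opening: 0.606
grip_force: 30.0
```

```bash
python3 up.py
```

```text
0.6055206578096866 29.975028398330323 [482.55103542  55.89905997  21.27207595] [0.55598628 0.51371219 0.17578034] [-0.00238407  0.03570515 -0.01337459]
tcp -104.9946065346971 -0.9060755936543122
11 271 x -127.8 y -25.5 24.2
27 810 x -127.7 y -25.8 24.6
43 1091 x -127.7 y -25.6 23.0
59 792 x -128.2 y -23.0 20.6
```

Emit:
{"name": "arm_command", "arguments": {
  "deltas": [
    {"dx":0.003,"dy":0.0004,"dz":0.0,"yaw":0.0},
    {"dx":0.002,"dy":0.0003,"dz":0.0,"yaw":0.0},
    {"dx":0.002,"dy":0.0003,"dz":0.0,"yaw":0.0},
    {"dx":0.002,"dy":0.0003,"dz":0.0,"yaw":0.0},
    {"dx":0.0,"dy":0.0,"dz":0.0,"yaw":0.0}
  ]
}}

```text
t: 24.0
eef_pos: [491.1, 57.2, 21.3]
tcp_rot: [3.141, -0.001, -3.0]
ft_force: [-4.7, 0.3, 4.8]
opening: 0.609
grip_force: 30.0
```

Emit:
{"name": "arm_command", "arguments": {
  "deltas": [
    {"dx":0.002,"dy":0.0003,"dz":0.0,"yaw":0.0},
    {"dx":0.002,"dy":0.0003,"dz":0.0,"yaw":0.0},
    {"dx":0.0,"dy":0.0,"dz":0.0,"yaw":0.0}
  ]
}}

```text
t: 24.3
eef_pos: [495.3, 57.9, 21.3]
tcp_rot: [3.141, -0.001, -3.0]
ft_force: [-3.9, 0.1, 4.1]
opening: 0.606
grip_force: 30.0
```

```bash
python3 up.py
```

```text
0.606405998518003 29.98513959289994 [495.34711535  57.86500431  21.28175268] [-3.86214875  0.13407999  4.06076375] [0.05278842 0.56024394 0.04442215]
tcp -92.0512552021287 -0.7512418811870424
11 263 x -114.7 y -25.3 24.2
27 819 x -115.0 y -25.5 24.9
43 1092 x -114.9 y -25.4 23.4
59 809 x -115.0 y -23.0 20.9
```

Emit:
{"name": "arm_command", "arguments": {
  "deltas": [
    {"dx":0.002,"dy":0.0003,"dz":0.0,"yaw":0.0},
    {"dx":0.002,"dy":0.0003,"dz":0.0,"yaw":0.0},
    {"dx":0.002,"dy":0.0003,"dz":0.0,"yaw":0.0},
    {"dx":0.0,"dy":0.0,"dz":0.0,"yaw":0.0}
  ]
}}

```text
t: 24.75
eef_pos: [501.5, 58.7, 21.3]
tcp_rot: [3.141, -0.0, -3.001]
ft_force: [-5.4, -1.0, 5.2]
opening: 0.608
grip_force: 30.0
```

Emit:
{"name": "arm_command", "arguments": {
  "deltas": [
    {"dx":0.0015,"dy":0.0002,"dz":0.0,"yaw":0.0},
    {"dx":0.001,"dy":0.0001,"dz":0.0,"yaw":0.0},
    {"dx":0.0,"dy":0.0,"dz":0.0,"yaw":0.0}
  ]
}}

```text
t: 25.05
eef_pos: [503.4, 58.9, 21.3]
tcp_rot: [3.141, -0.001, -3.001]
ft_force: [-6.4, -1.2, 6.3]
opening: 0.601
grip_force: 30.0
```

```bash
python3 up.py
```

```text
0.6009311175495688 29.9934739357559 [503.4053807   58.9492758   21.29884059] [-6.43213511 -1.23137301  6.33540668] [-0.16057913  0.95660699 -0.03720589]
tcp -83.9217744987749 -0.8059702529723568
11 275 x -106.6 y -25.1 24.2
27 566 x -106.8 y -25.8 24.5
43 978 x -106.7 y -25.5 23.2
59 798 x -106.9 y -23.0 20.8
```

Emit:
{"name": "arm_command", "arguments": {
  "deltas": [
    {"dx":0.001,"dy":0.0001,"dz":0.0,"yaw":0.0},
    {"dx":0.0,"dy":0.0,"dz":0.0,"yaw":0.0}
  ]
}}

```text
t: 25.3
eef_pos: [503.5, 59.0, 21.3]
tcp_rot: [3.141, -0.003, -3.001]
ft_force: [-10.4, -2.9, 11.1]
opening: 0.603
grip_force: 30.0
```

Emit:
{"name": "arm_command", "arguments": {
  "deltas": [
    {"dx":0.001,"dy":0.0001,"dz":0.0,"yaw":0.0},
    {"dx":0.0,"dy":0.0,"dz":0.0,"yaw":0.0}
  ]
}}

```text
t: 25.5
eef_pos: [503.6, 59.0, 21.4]
tcp_rot: [3.141, -0.005, -3.001]
ft_force: [-14.8, -4.7, 14.2]
opening: 0.601
grip_force: 30.0
```

Emit:
{"name": "arm_command", "arguments": {
  "deltas": [
    {"dx":0.0005,"dy":0.0001,"dz":0.0,"yaw":0.0},
    {"dx":0.0,"dy":0.0,"dz":0.0,"yaw":0.0}
  ]
}}

```text
t: 25.7
eef_pos: [503.6, 59.0, 21.4]
tcp_rot: [3.141, -0.006, -3.001]
ft_force: [-17.6, -6.1, 17.0]
opening: 0.608
grip_force: 30.0
```

Emit:
{"name": "arm_command", "arguments": {
  "deltas": [
    {"dx":0.0008,"dy":0.0001,"dz":0.0,"yaw":0.0},
    {"dx":0.0,"dy":0.0,"dz":0.0,"yaw":0.0},
    {"dx":-0.003,"dy":-0.0004,"dz":0.0,"yaw":0.0},
    {"dx":-0.006,"dy":-0.0008,"dz":0.0,"yaw":0.0},
    {"dx":-0.015,"dy":-0.002,"dz":0.002,"yaw":0.0},
    {"dx":-0.025,"dy":-0.003,"dz":0.01,"yaw":0.0},
    {"dx":-0.025,"dy":-0.01,"dz":0.03,"yaw":0.0},
    {"dx":0.0,"dy":-0.02,"dz":0.04,"yaw":0.0},
    {"dx":0.0,"dy":-0.03,"dz":0.04,"yaw":0.0},
    {"dx":0.0,"dy":-0.03,"dz":0.04,"yaw":0.0},
    {"dx":0.0,"dy":-0.03,"dz":0.02,"yaw":0.0},
    {"dx":0.0,"dy":-0.03,"dz":0.0,"yaw":0.0},
    {"dx":0.0,"dy":0.0,"dz":0.0,"yaw":0.0}
  ]
}}

```text
t: 27.0
eef_pos: [433.9, -99.4, 203.9]
tcp_rot: [-3.14, 0.003, -3.003]
ft_force: [0.9, -0.6, -1.9]
opening: 0.606
grip_force: 30.0
```

Run:
```python
from h import *
s=state();print(s["opening"],s["eef_pos"],s["ft_force"])
c=read_camera("side");save(c,"side7");A=pts(c)
X=np.array([.99,.14]);Y=np.array([-.14,.99]);O=np.array([586.4,71.5])
d=A[...,:2]-O;x=d@X;y=d@Y;z=A[...,2]
for zl,zh in((60,120),(5,42)):
  for y0 in range(-90,90,20):
    m=(z>zl)&(z<zh)&(y>y0)&(y<y0+20)&(x>-40)&(x<40)
    if m.sum()>3: print(zl,y0,m.sum(),np.percentile(x[m],[10,50,90]).round(1))
cv2.imwrite("pics/c7.png",cv2.resize(c["color"][140:240,230:350,::-1],(600,500)))
```

```text
0.6055323472618214 [433.93968012 -99.44643641 203.91661857] [ 0.87864053 -0.55308182 -1.89882915]
60 -70 7 [-1.9  1.1  2.5]
60 -50 6 [0.6 1.5 2.6]
60 -10 13 [-2.6  0.1  1.3]
60 10 20 [-3.1 -0.1  1.9]
60 30 18 [-2.2  0.2  1.6]
60 50 17 [-0.7  0.7  2.2]
60 70 19 [-0.7  0.6  2.9]
5 -50 11 [-5.1 -3.5 -0.8]
5 -10 39 [-36.1 -24.9  -9.9]
5 10 30 [-9.4 -6.8 -3.8]
5 30 32 [-4.6 -3.5 -1.6]
5 50 30 [-4.4 -3.3 -1.5]
5 70 29 [-4.9 -2.9  0.3]
```

View pics/c7.png

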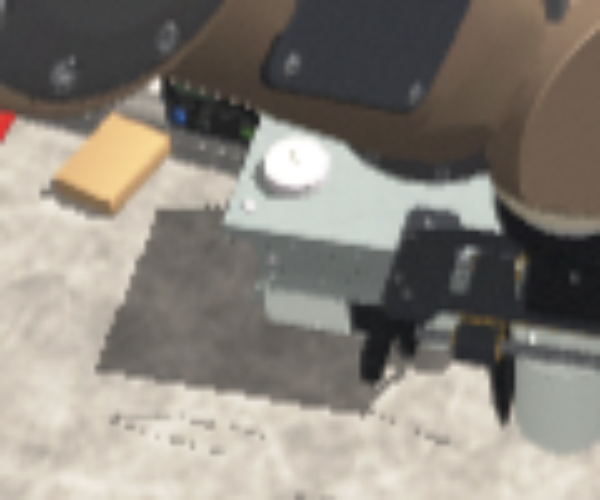

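```bash
cat > m.py <<'E'
from h import *
E
python3 - <<'E'
from h import *
for n in("side0","scene0"):
    A=np.load(n+".npy");q=A.reshape(-1,3)
    m=(q[:,0]>520)&(q[:,0]<820)&(q[:,1]>-200)&(q[:,1]<220)&(q[:,2]>150)&(q[:,2]<600)
    q=q[m]; 
    for a in range(520,820,30):
        k=q[(q[:,0]>=a)&(q[:,0]<a+30)]
        if len(k): print(n,a,len(k),k.min(0).round(0),k.max(0).round(0))
s=state();X=np.array([.99,.14]);Y=np.array([-.14,.99]);t=np.array(s["eef_pos"])
P=pts(read_camera("wrist"));q=P.reshape(-1,3);d=q[:,:2]-t[:2];x=d@X;y=d@Y;dz=q[:,2]-t[2]
for a in range(-24,60,8):
    m=(dz>a)&(dz<a+8)&(np.abs(y)<45)&(x>-45)&(x<40)
    if m.any(): print(a,m.sum(),x[m].min().round(1),y[m].min().round(1),y[m].max().round(1))
E
```

```text
side0 550 30 [565. 113. 150.] [580. 144. 155.]
side0 580 64 [581. 108. 150.] [607. 149. 157.]
side0 610 91 [624.  31. 150.] [639. 141. 180.]
side0 640 67 [640.  29. 150.] [669. 143. 181.]
side0 670 3 [670. 139. 150.] [678. 144. 154.]
side0 730 2116 [ 743. -200.  456.] [760. -11. 600.]
side0 760 5632 [ 760. -200.  150.] [790. -11. 600.]
side0 790 264 [ 790. -200.  150.] [820.  56. 206.]
scene0 550 32 [568. 112. 151.] [580. 147. 159.]
scene0 580 103 [580. 109. 150.] [609. 150. 160.]
scene0 610 90 [619.  31. 150.] [640. 161. 186.]
scene0 640 126 [640.  31. 150.] [670. 164. 183.]
scene0 670 15 [670.  53. 150.] [679. 148. 156.]
scene0 730 912 [ 744. -200.  458.] [760.  -8. 600.]
scene0 760 2304 [ 760. -200.  150.] [790.  -8. 600.]
scene0 790 899 [ 790. -152.  150.] [820.  60. 600.]
-24 134 -22.3 -33.4 33.1
-16 412 -22.7 -33.5 34.0
-8 524 -22.7 -35.7 35.2
0 870 -22.5 -36.9 36.5
8 1204 -22.6 -37.7 37.2
16 1498 -22.9 -38.5 38.3
24 1344 -22.8 -39.3 38.8
32 1052 -23.0 -39.5 39.2
40 827 -23.2 -30.8 30.5
48 642 -25.2 -30.9 30.4
56 1839 -34.3 -44.3 43.9
```

Emit:
{"name": "arm_command", "arguments": {
  "deltas": [
    {"dx":0.005,"dy":0.01,"dz":0.03,"yaw":0.0},
    {"dx":0.015,"dy":0.018,"dz":0.028,"yaw":0.0},
    {"dx":0.018,"dy":0.02,"dz":0.0,"yaw":0.0},
    {"dx":0.018,"dy":0.02,"dz":0.0,"yaw":0.0},
    {"dx":0.018,"dy":0.02,"dz":0.0,"yaw":0.0},
    {"dx":0.018,"dy":0.02,"dz":0.0,"yaw":0.0},
    {"dx":0.018,"dy":0.02,"dz":0.0,"yaw":0.0},
    {"dx":0.018,"dy":0.02,"dz":0.0,"yaw":0.0},
    {"dx":0.018,"dy":0.02,"dz":0.0,"yaw":0.0},
    {"dx":0.018,"dy":0.02,"dz":0.0,"yaw":0.0},
    {"dx":0.018,"dy":0.02,"dz":0.0,"yaw":0.0},
    {"dx":0.013,"dy":0.015,"dz":0.0,"yaw":0.0},
    {"dx":0.005,"dy":0.005,"dz":0.0,"yaw":0.0},
    {"dx":0.0,"dy":0.0,"dz":0.0,"yaw":0.0},
    {"dx":0.0,"dy":0.0,"dz":0.0,"yaw":0.0}
  ]
}}

```text
t: 28.6
eef_pos: [632.7, 131.2, 260.9]
tcp_rot: [3.142, -0.001, -3.0]
ft_force: [-0.9, -0.5, -2.0]
opening: 0.604
grip_force: 30.0
```

Run:
```python
from h import *
s=state();print(s["eef_pos"],s["ft_force"])
X=np.array([.99,.14]);Y=np.array([-.14,.99]);t=np.array(s["eef_pos"])
c=read_camera("wrist");save(c,"w8");P=pts(c);q=P.reshape(-1,3)
m=(q[:,2]>174)&(q[:,2]<186)&(np.hypot(q[:,0]-645,q[:,1]-50)<40);k=q[m]
print(m.sum(),k[:,2].mean(),cv2.minEnclosingCircle(k[:,:2].astype(np.float32)),k[:,:2].min(0),k[:,:2].max(0))
m=(q[:,2]>150)&(q[:,2]<170)&(np.hypot(q[:,0]-645,q[:,1]-50)<30);k=q[m]
if m.any():print(m.sum(),cv2.minEnclosingCircle(k[:,:2].astype(np.float32)))
d=q[:,:2]-t[:2];x=d@X;y=d@Y;dz=q[:,2]-t[2]
m=(dz>-16)&(dz<40)&(np.abs(y)<20)&(x>-45)&(x<40);print("rear",x[m].min())
```

```text
[632.67977556 131.1856234  260.88574512] [-0.88057725 -0.47203185 -2.04582693]
1352 178.47031684820138 ((648.0491943359375, 49.46601104736328), 19.478137969970703) [628.84896397  30.00050393] [667.2074359   68.94301413]
292 ((645.4835205078125, 51.42287826538086), 19.57842445373535)
rear -22.80428391047366
```

Emit:
{"name": "arm_command", "arguments": {
  "deltas": [
    {"dx":0.002,"dy":-0.015,"dz":0.0,"yaw":0.0},
    {"dx":0.003,"dy":-0.022,"dz":0.0,"yaw":0.0},
    {"dx":0.003,"dy":-0.022,"dz":0.0,"yaw":0.0},
    {"dx":0.0021,"dy":-0.016,"dz":0.0,"yaw":0.0},
    {"dx":0.001,"dy":-0.0073,"dz":0.0,"yaw":0.0},
    {"dx":0.0,"dy":0.0,"dz":-0.02,"yaw":0.0},
    {"dx":0.0,"dy":0.0,"dz":-0.02,"yaw":0.0},
    {"dx":0.0,"dy":0.0,"dz":-0.013,"yaw":0.0},
    {"dx":0.0,"dy":0.0,"dz":0.0,"yaw":0.0},
    {"dx":0.0,"dy":0.0,"dz":0.0,"yaw":0.0}
  ]
}}

```text
t: 29.65
eef_pos: [644.7, 49.0, 208.7]
tcp_rot: [3.142, 0.0, -3.0]
ft_force: [0.2, -0.4, -1.7]
opening: 0.604
grip_force: 30.0
```

Emit:
{"name": "arm_command", "arguments": {
  "deltas": [
    {"dx":0.0,"dy":0.0,"dz":-0.004,"yaw":0.0},
    {"dx":0.0,"dy":0.0,"dz":-0.004,"yaw":0.0},
    {"dx":0.0,"dy":0.0,"dz":-0.003,"yaw":0.0},
    {"dx":0.0,"dy":0.0,"dz":0.0,"yaw":0.0}
  ]
}}

```text
t: 30.05
eef_pos: [644.3, 48.9, 196.9]
tcp_rot: [3.141, -0.001, -3.001]
ft_force: [-0.6, -0.5, -1.5]
opening: 0.607
grip_force: 30.0
```

Emit:
{"name": "arm_command", "arguments": {
  "deltas": [
    {"dx":-0.0003,"dy":0.0,"dz":-0.003,"yaw":0.0},
    {"dx":0.0,"dy":0.0,"dz":-0.003,"yaw":0.0},
    {"dx":0.0,"dy":0.0,"dz":-0.003,"yaw":0.0},
    {"dx":0.0,"dy":0.0,"dz":0.0,"yaw":0.0}
  ]
}}

```text
t: 30.45
eef_pos: [644.0, 48.9, 187.7]
tcp_rot: [3.141, -0.001, -3.001]
ft_force: [0.4, 0.0, -2.2]
opening: 0.604
grip_force: 30.0
```

Emit:
{"name": "arm_command", "arguments": {
  "deltas": [
    {"dx":0.0,"dy":0.0,"dz":-0.004,"yaw":0.0},
    {"dx":0.0,"dy":0.0,"dz":-0.004,"yaw":0.0},
    {"dx":0.0,"dy":0.0,"dz":-0.004,"yaw":0.0},
    {"dx":0.0,"dy":0.0,"dz":0.0,"yaw":0.0}
  ]
}}

```text
t: 30.85
eef_pos: [643.9, 48.9, 175.5]
tcp_rot: [3.141, -0.001, -3.001]
ft_force: [0.8, 0.5, -2.3]
opening: 0.605
grip_force: 30.0
```

Going on freely; the sleeve's bottom is at about z 154.

Emit:
{"name": "arm_command", "arguments": {
  "deltas": [
    {"dx":0.0,"dy":0.0,"dz":-0.003,"yaw":0.0},
    {"dx":0.0,"dy":0.0,"dz":-0.002,"yaw":0.0},
    {"dx":0.0,"dy":0.0,"dz":-0.002,"yaw":0.0},
    {"dx":0.0,"dy":0.0,"dz":0.0,"yaw":0.0}
  ]
}}

```text
t: 31.25
eef_pos: [644.0, 48.9, 168.9]
tcp_rot: [3.141, -0.0, -3.001]
ft_force: [0.0, -0.5, -1.6]
opening: 0.61
grip_force: 30.0
```

Emit:
{"name": "arm_command", "arguments": {
  "deltas": [
    {"dx":0.0,"dy":0.0,"dz":-0.001,"yaw":0.0},
    {"dx":0.0,"dy":0.0,"dz":0.0,"yaw":0.0}
  ]
}}

```text
t: 31.45
eef_pos: [644.1, 48.9, 168.2]
tcp_rot: [3.142, 0.0, -3.001]
ft_force: [0.2, -0.4, -2.5]
opening: 0.604
grip_force: 30.0
```

Emit:
{"name": "arm_command", "arguments": {
  "deltas": [
    {"dx":0.0,"dy":0.0,"dz":-0.0005,"yaw":0.0},
    {"dx":0.0,"dy":0.0,"dz":0.0,"yaw":0.0}
  ]
}}

```text
t: 31.65
eef_pos: [644.1, 48.9, 167.8]
tcp_rot: [3.141, 0.0, -3.001]
ft_force: [0.9, -0.2, -1.3]
opening: 0.604
grip_force: 30.0
```

Emit:
{"name": "arm_command", "arguments": {
  "deltas": [
    {"dx":0.0,"dy":0.0,"dz":-0.0007,"yaw":0.0},
    {"dx":0.0,"dy":0.0,"dz":0.0,"yaw":0.0}
  ]
}}

```text
t: 31.85
eef_pos: [644.2, 48.9, 167.3]
tcp_rot: [3.142, 0.0, -3.001]
ft_force: [-0.0, -0.2, 1.4]
opening: 0.603
grip_force: 30.0
```

Emit:
{"name": "arm_command", "arguments": {
  "deltas": [
    {"dx":0.0,"dy":0.0,"dz":-0.0006,"yaw":0.0},
    {"dx":0.0,"dy":0.0,"dz":0.0,"yaw":0.0}
  ]
}}

```text
t: 32.05
eef_pos: [644.2, 48.9, 167.3]
tcp_rot: [-3.142, 0.001, -3.001]
ft_force: [-2.1, 0.6, 5.4]
opening: 0.605
grip_force: 30.0
```

Emit:
{"name": "arm_command", "arguments": {
  "deltas": [
    {"dx":0.0,"dy":0.0,"dz":-0.0005,"yaw":0.0},
    {"dx":0.0,"dy":0.0,"dz":0.0,"yaw":0.0}
  ]
}}

```text
t: 32.25
eef_pos: [644.2, 48.9, 167.3]
tcp_rot: [-3.141, 0.001, -3.001]
ft_force: [-4.2, -0.2, 10.5]
opening: 0.605
grip_force: 30.0
```

Emit:
{"name": "arm_command", "arguments": {
  "deltas": [
    {"dx":0.0,"dy":0.0,"dz":0.0,"yaw":0.0},
    {"dx":0.0,"dy":0.0,"dz":0.0005,"yaw":0.0},
    {"dx":0.0,"dy":0.0,"dz":0.0005,"yaw":0.0},
    {"dx":0.0,"dy":0.0,"dz":0.0,"yaw":0.0},
    {"dx":0.0,"dy":0.0,"dz":0.0,"yaw":0.0},
    {"dx":0.0,"dy":0.0,"dz":0.02,"yaw":0.0},
    {"dx":0.0,"dy":0.0,"dz":0.03,"yaw":0.0},
    {"dx":0.0,"dy":0.0,"dz":0.04,"yaw":0.0},
    {"dx":0.0,"dy":0.0,"dz":0.03,"yaw":0.0},
    {"dx":-0.03,"dy":-0.02,"dz":0.01,"yaw":0.0},
    {"dx":-0.03,"dy":-0.03,"dz":0.0,"yaw":0.0},
    {"dx":-0.03,"dy":-0.03,"dz":0.0,"yaw":0.0},
    {"dx":-0.03,"dy":-0.03,"dz":0.0,"yaw":0.0},
    {"dx":-0.03,"dy":-0.03,"dz":0.0,"yaw":0.0},
    {"dx":-0.03,"dy":-0.03,"dz":0.0,"yaw":0.0},
    {"dx":-0.02,"dy":-0.02,"dz":0.0,"yaw":0.0},
    {"dx":0.0,"dy":0.0,"dz":0.0,"yaw":0.0}
  ],
  "gripper": 0.085
}}

```text
t: 33.95
eef_pos: [442.3, -142.7, 297.3]
tcp_rot: [-3.141, 0.0, -3.003]
ft_force: [-0.1, -0.4, 0.1]
opening: 0.89
grip_force: 0.0
```

Run:
```python
from h import *
s=state();print(s["eef_pos"],s["ft_force"])
X=np.array([.99,.14]);Y=np.array([-.14,.99]);O=np.array([586.4,71.5])
ims=[]
for n,b in(("side",(130,255,200,400)),("scene",(160,285,200,400))):
    c=read_camera(n);A=pts(c);d=A[...,:2]-O;x=d@X;y=d@Y;z=A[...,2]
    m=(np.hypot(x-55,y+30)<32)&(z>200)&(z<250);q=A[m]
    if m.sum()>5: print(n,"sleeve",m.sum(),np.median(q[:,2]),q[:,2].max(),cv2.minEnclosingCircle(q[:,:2].astype(np.float32)))
    for y0 in(-80,-60,20,40,60):
        m=(z>8)&(z<41)&(y>y0)&(y<y0+20)&(x>-30)&(x<30)
        if m.sum()>3: print(n,y0,m.sum(),np.percentile(x[m],[10,50,90]).round(1))
    ims.append(cv2.resize(c["color"][b[0]:b[1],b[2]:b[3],::-1],(400,250)))
cv2.imwrite("pics/m9.png",np.hstack(ims))
```

```text
[ 442.34165357 -142.7165546   297.2705643 ] [-0.0955452  -0.39475887  0.0855494 ]
side sleeve 66 210.20906689379154 223.90917925190774 ((632.1285400390625, 46.30892562866211), 23.632728576660156)
side -80 29 [-5.2 -3.2 -1.2]
side -60 29 [-5.7 -3.  -1.1]
side 20 28 [-8.  -3.4 -1.3]
side 40 29 [-5.3 -3.6 -1.7]
side 60 25 [-5.1 -3.2 -1.2]
scene sleeve 295 218.50395691083145 232.4887963433614 ((645.5767211914062, 50.36268997192383), 31.06812286376953)
scene 60 8 [-4.6 -4.2 -3.9]
```

View pics/m9.png

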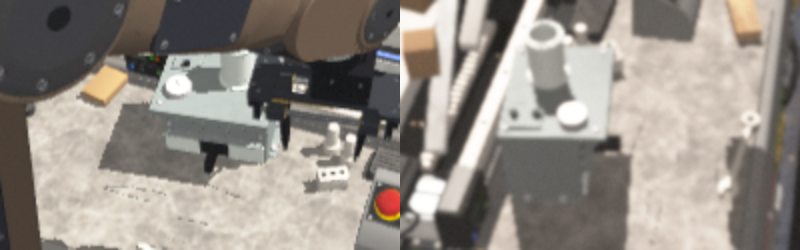

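The crop shows the tray plate flat on the face all along its width and the sleeve upright on the spigot. The gripper is clear of both.

```bash
python3 -c "
from cell import job_done
print(job_done())"
```

```text
the job is handed in; nothing more can be done
None
```

The job is handed in at about 34 s of the 72 s: the chip tray is home with its plate flat on the separator's face, and the sleeve is down on the spigot shoulder. The arm could not tilt under the lid, so I pushed the tray's last 19 mm using the held sleeve as a pusher.

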